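Tip the sensor board out of its nest and lock it into the card frame

TASK

The flat sensor board lies sunk in the blue nest with no room for fingers beside it: press down its end with the orange dot, so that the other end tips up and stays up, and take the board by that raised end. Slide it level along the two black guides of the card frame, brass connector end first and components up, and swing the red lever shut across the mouth so that the board is fully home and locked in. Let go of everything, and leave the grease tube, note pad and torch where they are.

Things in the scene. Friction and masses are not known exactly. Their poses are not given: they have to be found in the camera images.
- board_center (a point): Centre of the loose sensor board: flat rigid slab 120 x 60 x 10 mm (x, y, z), about 0.18 kg, aluminium rim, smooth green top with flat black chips. Point 5 mm above its underside. x runs along its length to the brass connector end, z out of the component side. An orange dot on the top, at x = +42 mm, marks the end to press.
- board_nose (a point): Middle of the board's brass connector end face, 60 mm along +x from board_center, same axes.
- nest: Blue nest, fixed: box 145 x 85 x 48 mm (x, y, z), origin at the centre of its underside, on the desk. Pocket 125 x 65 mm, walls 10 mm. The board lies in it, its +x along the nest's +x (away from the robot), its top 47 mm above the desk (1 mm below the rim), gap about 2.5 mm all round. Below the board the pocket is hollow down to 3 mm above the desk.
- cradle (a joint): Tipping floor of the nest under the board, a steel plate 104 x 50 mm, hinged about the nest's y axis at mid-length, 37 mm above the desk. 0 = level; 0.5 rad = stop: dotted (+x) end dipped, other end of the board raised about 29 mm. Stiff hinge: 1 to 3 N on the dot moves it, and it stays where it is left, with the board on it.
- rack: Grey card frame, fixed; origin at desk level, mid mouth of its guides; x straight into them (away from the robot). Slide floor 36 mm above the desk, to a back wall at x = 121 mm. Home: board centre at x = 59 to 61 mm, rear end just inside the mouth. In front a landing 40 mm wide, top also 36 mm high, x = -70 to 0, carries the board on its way in; fingers have room on both its sides.
- guides (a point): Point on the slide floor midway between the two black guides, 60 mm inside the mouth, axes of the rack. Guide inner faces at y = +-32 mm; lips reach over the board's edges from y = +-27 mm, undersides 13 mm and tops 18 mm above the slide floor. Over the first 20 mm from the mouth the guides flare to about +-37 mm and the lips rise.
- lever (a joint): Red lever on an upright stiff hinge; stays where it is left. 0 = shut (stop): the bar, 10 mm thick, 38 to 46 mm above the desk, lies along the rack's -y across the mouth, inner face 1 mm in front of it, and has pushed the board home. 1.57 = open, along the rack's -x; 1.9 = stop. Seen from above it shuts anticlockwise. About 1 N at the post moves it.
- lever_hinge (a point): Axis of the lever's hinge pin, 36 mm above the desk, at x = -6, y = +85 mm of the rack; axes of the rack.
- lever_post (a point): Upright red round post at the lever's free end, 14 mm thick, 44 to 80 mm above the desk, 110 mm from the hinge pin; the point is on its axis, 63 mm above the desk. Push it sideways to swing the lever.
- grease_tube: Bystander, loose: grey grease tube with black cap 43 x 130 x 31 mm, near the front edge; origin at the centre of its underside. Leave it where it is.
- note_pad: Bystander, loose: yellow note pad 76 x 76 x 12 mm, right of the work; origin at the centre of its underside. Leave it where it is.
- torch: Bystander, loose: black pocket torch 27 x 96 x 27 mm, behind the work; origin at the centre of its underside. Leave it where it is.

How it is judged:
By the outcome, as a careful person would: the job done as asked, in the order asked, and still so for the second after the job is handed in, with the robot touching nothing.
It also fails if it takes over 72 s, if anything falls off the work surface, if the arm or the gripper's body presses on something with over 40 N, if the wrist force passes 120 N, or if a joint passes its speed limit or range.

ROBOT

A 6-joint arm with a two-finger parallel gripper is mounted at the origin on a cart in front of the work surface, level with it; the furniture and walls round the work are solid. World frame = base frame: x ahead of the robot, y to its left, z up, the work surface at z = 0. Lengths are in m, angles in rad, forces in N, time in s.
With the tool pointing down it reaches from about 0.425 to 1.125 m from the base axis. Payload 14.9 kg.
Tool frame: the origin (TCP) lies midway between the tips of the shut fingers; the grasp point (between the pads) lies 19 mm behind it; z points along the fingers, y is the line along which they close (so a half turn about z gives the same grasp; the last joint's range is limited). The gripper opens to 91 mm and grips with 3 to 60 N. Pads are 32 mm wide; open, the fingers measure 118 mm over their backs; the gripper's body (76 mm by 178 mm) begins 60 mm behind the grasp point.
Start: joints at [-1.342, 0.379, 1.734, -0, 1.028, -0.033], TCP at [0.181, -0.676, 0.214] pointing down, gripper open.
Joint ranges: [-2.77, 2.77], [-0.74, 2.19], [0, 2.66], [-1.06, 4.2], [0.31, 2.87], [-3.08, 3.08]. Speed limits (rad/s): [1.89, 1.89, 2.39, 3.14, 3.14, 3.14].

INTERFACE

Orientations are given as a 3x3 rotation matrix whose columns are the frame's x, y, z axes.
In Python, from station import * gives the robot as it stands.
- The arm moves only by the tool move_arm, never from a script. Its arguments are lists of equal length, an entry for each row: "linear": the shift along the world's x, y, z in m, a list of three; "twist": the turn about the world's z in rad. A call has 1 to 5 rows; each row is the pose to reach, as a shift and turn from the pose commanded when the call began; what a row does not reach only later rows make up. A row lasts 1/8 s, in which the tool goes at most 62.5 mm and 10.7 degrees, less where a joint would pass 70% of its speed; a pose out of reach is approached as far as the arm can. A call with a gripper value outside its range is refused whole. "grip" is the closure, from 0 (fully open) to 1 (shut), set as the call begins (left out, the last holds). The fingers move at their own pace and stop on an object; the grip force is fixed at half the most. Time passes only in rows, so rows that repeat a pose let the fingers close. It gives the time, the measured TCP pose, the force, the opening and the grip force at its end, in the units of the state.
- read_state(): the state, without advancing time (a new reading comes with each control period).
- capture(name): name is "scene" or "side" or "wrist"; returns a dict with "color" (400x640x3 uint8, red, green, blue), "fx", "fy", "cx", "cy" (pixels), "extrinsics" (4x4, takes a point from camera to world coordinates). Camera axes: x right, y down, z forward; pixel columns grow to the right and rows downward; lengths in m; the calibration is good to about 2 mm. A picture is of the moment at which its call begins. There is no depth.
- finish_job(): hands the job in; it is judged then, once.
The state is a dict: "time": time; "joints": joint angles; "qd": joint speeds; "effort": joint torques, N m; "tcp_pos": TCP position; "eef_rot": TCP orientation; "contact_force": force on the tool from outside, world axes, zero at the start; "wrist_torque": the same for the moment, N m; "width": opening from 0.0 (shut) to 1.0 (fully open); "finger_force": force on a finger pad.
Only numpy, scipy, OpenCV 4.12 (cv2) and the standard library are available. Lean on these libraries where they do the work, as an engineer would, in place of code of your own. Each camera call takes 0.05 s, during which the arm holds its last target. There are 200 camera calls.

## Working session

There is one attempt and no reset: what is moved stays moved. The work goes in short steps, Python scripts to look and compute and a tool call to move; the robot and the scene stay as the last step left them, time stands still between calls to the robot, and variables do not carry over. Pictures are saved under pics/ and viewed, at most 10 in all, crops included, and the job is handed in when it is done.

Besides the shell and the picture viewer there is one more tool, called after "Request:" by a JSON object that holds its "op" and its "data". move_arm: Moves the arm, as the interface text tells. Its arguments: {"type":"object","properties":{"linear":{"type":"array"},"twist":{"type":"array"},"grip":{"type":"number"}},"required":["linear","twist"]}

```bash
mkdir -p pics; cat > h.py <<'E'
from station import *
import numpy as np, cv2
def snap(n,name):
    c=capture(n); cv2.imwrite(f'pics/{name}.png',c['color'][:,:,::-1]); np.savez(f'pics/{name}.npz',**c); return c
def ray(c,u,v):
    E=np.array(c['extrinsics']); d=E[:3,:3]@np.array([(u-c['cx'])/c['fx'],(v-c['cy'])/c['fy'],1]); return E[:3,3],d/np.linalg.norm(d)
def onz(c,u,v,z):
    o,d=ray(c,u,v); return o+d*(z-o[2])/d[2]
def tri(*obs):
    A=np.zeros((3,3));b=np.zeros(3)
    for c,u,v in obs:
        o,d=ray(c,u,v);P=np.eye(3)-np.outer(d,d);A+=P;b+=P@o
    p=np.linalg.solve(A,b); return p,[np.linalg.norm((np.eye(3)-np.outer(ray(c,u,v)[1],ray(c,u,v)[1]))@(p-ray(c,u,v)[0])) for c,u,v in obs]
def proj(c,p):
    E=np.linalg.inv(np.array(c['extrinsics']));q=E[:3,:3]@p+E[:3,3];return c['fx']*q[0]/q[2]+c['cx'],c['fy']*q[1]/q[2]+c['cy']
E
python3 - <<'E'
from h import *
a=snap('scene','s0');b=snap('side','d0')
for c in(a,b):print(np.round(c['extrinsics'],3).tolist(),c['fx'])
s=read_state();print(s['time'],s['tcp_pos'],np.round(s['eef_rot'],3))
E
```

```text
[[-0.702, -0.531, 0.474, 0.166], [-0.712, 0.513, -0.479, 0.514], [0.011, -0.674, -0.739, 0.703], [0.0, 0.0, 0.0, 1.0]] 369.68686382832857
[[-0.501, 0.725, -0.473, 1.201], [0.866, 0.422, -0.27, 0.433], [0.004, -0.544, -0.839, 1.175], [0.0, 0.0, 0.0, 1.0]] 518.1688507918365
0.1 [ 0.18109922 -0.67581313  0.21336227] [[ 0.966  0.259 -0.   ]
 [ 0.259 -0.966  0.001]
 [ 0.    -0.001 -1.   ]]
```

View pics/s0.png

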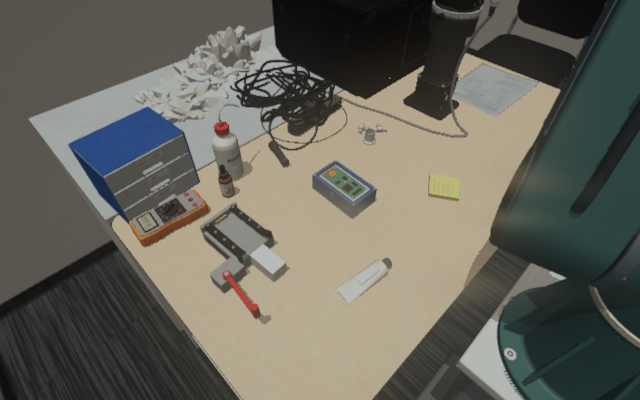

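View pics/d0.png

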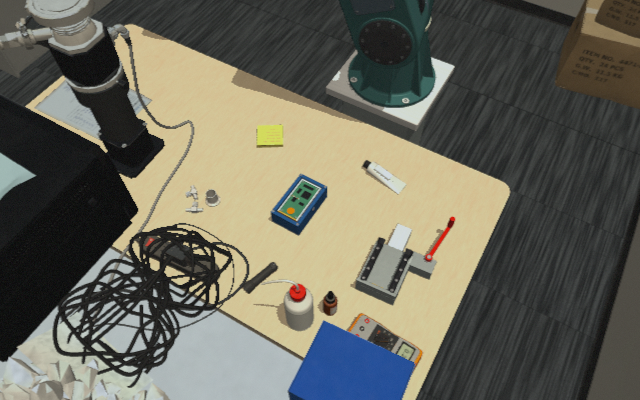

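The scene view shows the nest near (344,187), the rack near (240,240) and the lever post near (258,314). In the side view they are near (300,203), (390,260) and (452,222). I'll enlarge crops of both.

```bash
python3 - <<'E'
import cv2,numpy as np
a=cv2.imread('pics/s0.png');b=cv2.imread('pics/d0.png')
r=lambda i,x,y,w,h,k:cv2.resize(i[y:y+h,x:x+w],None,fx=k,fy=k,interpolation=cv2.INTER_CUBIC)
# top: scene nest (300..390,150..225)x4 ; rack (190..290,195..325)
o=np.zeros((600,800,3),np.uint8)
o[:300,:400]=r(a,300,150,100,75,4); o[:300,400:800]=r(b,255,165,80,60,5)
o[300:,:400]=r(a,190,200,400//3+1,100,3)[:300,:400]
o[300:,400:]=r(b,345,210,400//3+1,100,3)[:300,:400]
cv2.imwrite('pics/c1.png',o)
E
```

```text
(no output)
```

View pics/c1.png

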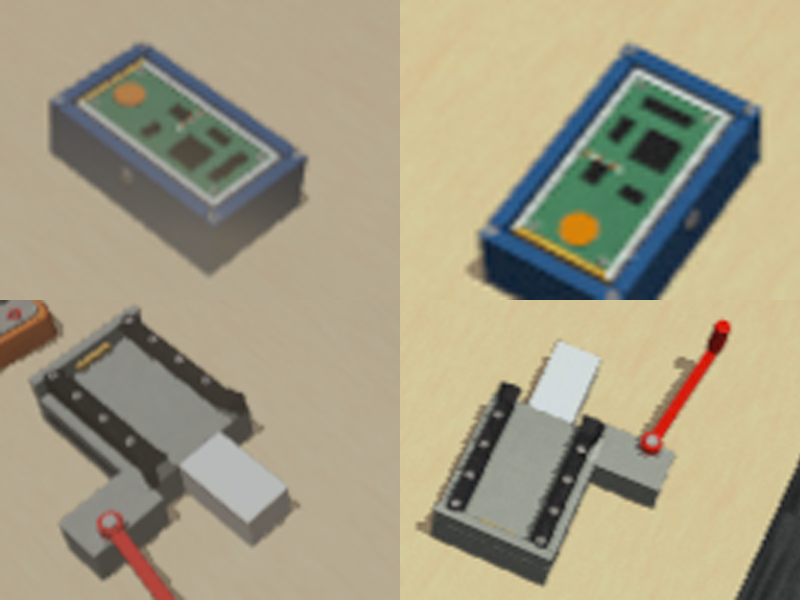

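The enlarged crops show the nest's corners, the orange dot, the landing, the guides and the lever hinge clearly. I'll triangulate matching points from the two views.

```bash
cat > m.py <<'E'
from h import *
a=dict(np.load('pics/s0.npz'));b=dict(np.load('pics/d0.npz'))
if __name__=='__main__':
    P={'N+x+y':((313,175),(298,224.4)),'N+x-y':((335.5,161.3),(271.6,212)),'N-x-y':((376.3,190),(301,174)),'N-x+y':((352.5,205),(327,186.6)),'dot':((332.5,173.8),(290.8,210.8)),
    'Lout+y':((273.3,272.7),(411.7,228.3)),'Lout-y':((286.7,262.3),(398.3,224)),'Lin-y':((264,245),(387.7,245.3)),'Lin+y':((250.7,254),(402.3,251.3)),'pin':((226.7,273.7),(428.7,256.7)),'post':((258,314),(452.3,219))}
    R={}
    for k,(p,q) in P.items():
        R[k],e=tri((a,*p),(b,*q)); print(k,np.round(R[k]*1000,1),np.round(np.array(e)*1000,1))
    n=[R['N'+s] for s in('+x+y','+x-y','-x-y','-x+y')]
    print('nest c',sum(n)/4,'yaw',np.degrees(np.arctan2(*((n[0]+n[1]-n[2]-n[3])[[1,0]]))), 'len',np.linalg.norm(n[0]-n[3]),np.linalg.norm(n[0]-n[1]))
    d=R['Lin-y']+R['Lin+y']-R['Lout+y']-R['Lout-y'];print('rack mouth',(R['Lin-y']+R['Lin+y'])/2,(R['Lout-y']+R['Lout+y'])/2,'yaw',np.degrees(np.arctan2(d[1],d[0])))
    t=R['pin']-R['post'];print('lever',np.degrees(np.arctan2(t[1],t[0])),np.linalg.norm(t[:2]))
    A=a['color'][295:325,240:275].astype(int);m=(A[...,0]>120)&(A[...,1]<70);y,x=np.nonzero(m);print('red px scene',[(x[y==r].min()+240,x[y==r].max()+240,r+295) for r in np.unique(y)])
    A=b['color'][210:260,420:460].astype(int);m=(A[...,0]>120)&(A[...,1]<70);y,x=np.nonzero(m);print('side',[(x[y==r].min()+420,x[y==r].max()+420,r+210) for r in np.unique(y)][:14])
E
python3 m.py
```

```text
N+x+y [649.7  49.8  48.9] [1.4 1.4]
N+x-y [649.3 -31.1  43.9] [0.3 0.3]
N-x-y [507.6 -28.5  43.8] [0.6 0.6]
N-x+y [512.1  54.8  50.3] [0.4 0.4]
dot [621.4   9.5  44.6] [0. 0.]
Lout+y [508.3 300.3  38.2] [0.4 0.4]
Lout-y [510.5 263.6  33.2] [1.4 1.4]
Lin-y [579.3 268.2  31.2] [0.3 0.3]
Lin+y [578.3 306.1  35.5] [1.7 1.7]
pin [566.6 371.3  47.8] [0.1 0.1]
post [448.5 381.6  64.2] [1. 1.]
nest c [0.57966047 0.0112452  0.04671704] yaw -1.5789422829109687 len 0.13770765284249503 0.0810834442183786
rack mouth [0.57880209 0.28716777 0.03334878] [0.50938328 0.28190833 0.03565702] yaw 4.332672731410484
lever -4.984601391010955 0.11860848974217567
red px scene [(np.int64(240), np.int64(244), np.int64(295)), (np.int64(241), np.int64(244), np.int64(296)), (np.int64(241), np.int64(245), np.int64(297)), (np.int64(242), np.int64(246), np.int64(298)), (np.int64(243), np.int64(246), np.int64(299)), (np.int64(243), np.int64(247), np.int64(300)), (np.int64(244), np.int64(248), np.int64(301)), (np.int64(245), np.int64(249), np.int64(302)), (np.int64(248), np.int64(249), np.int64(303)), (np.int64(246), n
[... 322 characters left out ...]
251), np.int64(251), np.int64(311))]
side [(np.int64(451), np.int64(453), np.int64(217)), (np.int64(450), np.int64(454), np.int64(218)), (np.int64(450), np.int64(454), np.int64(219)), (np.int64(451), np.int64(453), np.int64(220)), (np.int64(453), np.int64(453), np.int64(223)), (np.int64(452), np.int64(452), np.int64(225)), (np.int64(447), np.int64(448), np.int64(227)), (np.int64(447), np.int64(449), np.int64(228)), (np.int64(446), np.int64(448), np.int64(229)), (np.int64(445), np.int64(448), np.int64(230)), (np.int64(445), np.int64(447), np.int64(231)), (np.int64(443), np.int64(446), np.int64(232)), (np.int64(443), np.int64(446), np.int64(233)), (np.int64(442), np.int64(445), np.int64(234))]
```

Checks hold: the nest is 48 mm high with its centre at (0.580, 0.011) and yaw about -1.6°. The rack mouth is at (0.579, 0.287) with yaw about 4.3°, and the hinge it predicts, (0.567, 0.371), matches the one I measured. Moving to above the nest.

Request:
{"op": "move_arm", "data": {"linear": [[0.027,0.046,0],[0.054,0.092,0],[0.081,0.138,0],[0.108,0.184,0],[0.133,0.229,0]], "twist": [-0.02,-0.04,-0.06,-0.08,-0.097], "grip": 1}}

```text
time: 0.72
tcp_pos: [0.3147, -0.4455, 0.2137]
eef_rot: [[0.987, 0.163, -0.0], [0.163, -0.987, 0.0], [-0.0, -0.0, -1.0]]
contact_force: [0.7, -0.5, 0.1]
width: 0.483
finger_force: 0.0
```

Request:
{"op": "move_arm", "data": {"linear": [[0.027,0.046,0],[0.054,0.092,0],[0.081,0.138,0],[0.108,0.184,0],[0.133,0.229,0]], "twist": [-0.02,-0.04,-0.06,-0.08,-0.097]}}

```text
time: 1.35
tcp_pos: [0.4477, -0.2165, 0.2139]
eef_rot: [[0.998, 0.067, 0.0], [0.067, -0.998, -0.0], [0.0, 0.0, -1.0]]
contact_force: [0.9, -0.3, 0.4]
width: 0.006
finger_force: 0.0
```

Request:
{"op": "move_arm", "data": {"linear": [[0.027,0.046,0],[0.054,0.092,0],[0.081,0.138,0],[0.108,0.184,0],[0.133,0.229,0]], "twist": [-0.02,-0.04,-0.06,-0.08,-0.097]}}

```text
time: 1.98
tcp_pos: [0.5807, 0.0126, 0.2138]
eef_rot: [[1.0, -0.03, -0.0], [-0.03, -1.0, -0.0], [-0.0, 0.0, -1.0]]
contact_force: [-0.4, -0.9, 0.9]
width: 0.002
finger_force: 0.0
```

```bash
python3 - <<'E'
from h import *
c=snap('wrist','w1')
E_=np.array(c['extrinsics']);print(np.round(E_,3).tolist(),c['fx'])
s=read_state();print(s['time'],s['tcp_pos'],np.round(s['eef_rot'],3).tolist(),np.round(s['joints'],2),s['contact_force'])
E
```

```text
[[-0.03, -0.965, -0.262, 0.654], [-1.0, 0.03, 0.007, 0.011], [0.001, 0.262, -0.965, 0.384], [0.0, 0.0, 0.0, 1.0]] 296.17713458300165
2.025 [0.58302526 0.01624821 0.21404818] [[1.0, -0.029, 0.001], [-0.029, -1.0, 0.001], [0.001, -0.001, -1.0]] [-0.01  0.2   1.97  0.    0.97  1.59] [-2.15248142  2.1887446  -0.20966263]
```

View pics/w1.png

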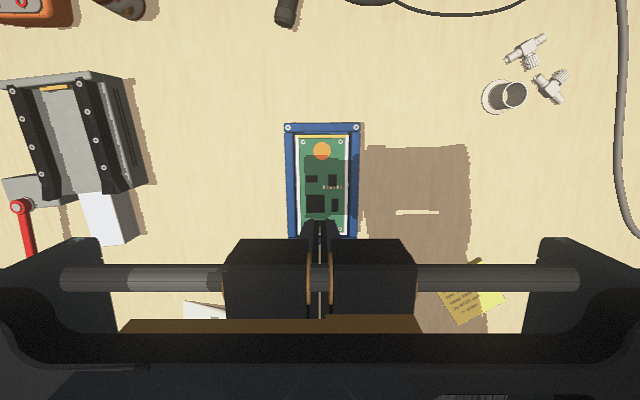

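The wrist view shows the dot at (322,151), the nest's far corners at (285,123) and (361,123), the landing's outer end at about (105,246)–(139,238), and the lever pin at (17,207). I'll combine these with the fixed views.

```bash
python3 - <<'E'
from m import *
w=dict(np.load('pics/w1.npz'))
f=lambda p:np.round(p*1000,1)
print('dot',f(onz(w,322,151,.047)),f(tri((a,332.5,173.8),(b,290.8,210.8),(w,322,151))[0]))
print('nest far',f(onz(w,285,123,.048)),f(onz(w,361,123,.048)))
print('rim inner left/right at v=200', [f(onz(w,u,v,.048)) for u,v in((298,140),(350,140),(301,225),(346,225))])
print('land',[f(onz(w,u,v,.036)) for u,v in((78,193),(118,190),(140,237),(105,246))])
print('pin',f(onz(w,17,207,.048)))
# guide top inner edges left/right
print('guides top',[f(onz(w,u,v,.054)) for u,v in((33,88),(78,82),(61,190),(103,190))])
print(read_state()['tcp_pos'])
# crop for later
i=cv2.imread('pics/w1.png');cv2.imwrite('pics/c2.png',cv2.resize(i[60:255,0:160],None,fx=3.07,fy=3.07,interpolation=cv2.INTER_CUBIC))
E
```

```text
dot [622.5   8.6  47. ] [621.8   9.   44.1]
nest far [654.2  48.3  48. ] [651.6 -35.   48. ]
rim inner left/right at v=200 [array([635.5,  34.9,  48. ]), array([633.7, -22.9,  48. ]), array([535.5,  36.2,  48. ]), array([533.8, -17.8,  48. ])]
land [array([580.3, 304.1,  36. ]), array([582.5, 255.1,  36. ]), array([521.5, 240.1,  36. ]), array([510.8, 286.7,  36. ])]
pin [568.2 369.9  48. ]
guides top [array([697.4, 308.4,  54. ]), array([701.8, 260.1,  54. ]), array([588.2, 307.4,  54. ]), array([586.7, 259.6,  54. ])]
[0.58302526 0.01624821 0.21404818]
```

Request:
{"op": "move_arm", "data": {"linear": [[0.013,0,-0.03],[0.026,0,-0.06],[0.038,0,-0.09],[0.041,-0.001,-0.12],[0.041,-0.001,-0.147]], "twist": [0,0,0,0,0]}}

```text
time: 2.65
tcp_pos: [0.621, 0.0098, 0.0655]
eef_rot: [[1.0, -0.029, -0.001], [-0.029, -1.0, 0.0], [-0.001, 0.0, -1.0]]
contact_force: [-0.4, -0.3, 0.1]
width: 0.004
finger_force: 0.0
```

Request:
{"op": "move_arm", "data": {"linear": [[0,0,-0.01],[0,0,-0.017],[0,0,-0.02],[0,0,-0.023],[0,0,-0.025]], "twist": [0,0,0,0,0]}}

```text
time: 3.28
tcp_pos: [0.6226, 0.0098, 0.0429]
eef_rot: [[1.0, -0.029, 0.003], [-0.029, -1.0, -0.0], [0.003, -0.0, -1.0]]
contact_force: [4.6, 0.2, 3.8]
width: 0.01
finger_force: 2.7
```

Request:
{"op": "move_arm", "data": {"linear": [[0,0,-0.0015],[0,0,-0.003],[0,0,-0.0045],[0,0,-0.005],[0,0,-0.0055]], "twist": [0,0,0,0,0]}}

```text
time: 3.9
tcp_pos: [0.622, 0.0098, 0.0368]
eef_rot: [[1.0, -0.029, 0.002], [-0.029, -1.0, -0.0], [0.002, 0.0, -1.0]]
contact_force: [4.8, 0.6, 3.2]
width: 0.007
finger_force: 2.4
```

Request:
{"op": "move_arm", "data": {"linear": [[0,0,-0.001],[0,0,-0.002],[0,0,-0.003],[0,0,-0.0035],[0,0,-0.004]], "twist": [0,0,0,0,0]}}

```text
time: 4.53
tcp_pos: [0.6224, 0.0098, 0.0342]
eef_rot: [[1.0, -0.029, 0.002], [-0.029, -1.0, -0.0], [0.002, -0.0, -1.0]]
contact_force: [-2.5, -0.6, 27.8]
width: 0.004
finger_force: 11.9
```

Request:
{"op": "move_arm", "data": {"linear": [[0,0,0.01],[0,0,0.04],[0,0,0.09],[0,0,0.14],[0.02,0,0.16]], "twist": [0,0,0,0,0]}}

```text
time: 5.15
tcp_pos: [0.641, 0.0099, 0.1952]
eef_rot: [[1.0, -0.029, 0.001], [-0.029, -1.0, -0.0], [0.001, -0.0, -1.0]]
contact_force: [0.3, 0.9, 0.1]
width: 0.002
finger_force: 0.0
```

```bash
python3 - <<'E'
from h import *
a=snap('scene','s1');b=snap('side','d1')
A=cv2.imread('pics/s1.png');B=cv2.imread('pics/d1.png');w=cv2.imread('pics/w1.png')
r=lambda i,x,y,w,h,k:cv2.resize(i[y:y+h,x:x+w],None,fx=k,fy=k,interpolation=cv2.INTER_CUBIC)
o=np.zeros((600,800,3),np.uint8)
o[:300,:400]=r(A,300,145,100,75,4);o[:300,400:]=r(B,255,160,80,60,5)
o[300:,:400]=r(w,0,70,200,150,2)[:300];o[300:,400:]=r(w,60,160,100,75,4)
cv2.imwrite('pics/c3.png',o);print(read_state()['tcp_pos'])
E
```

```text
[0.64297772 0.00982118 0.19484887]
```

View pics/c3.png

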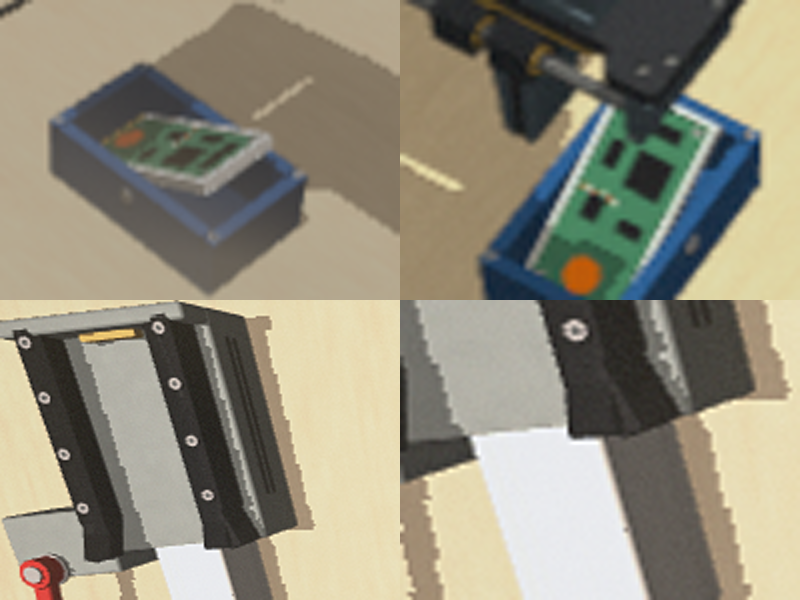

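The board's tail now stands up out of the nest; its top corners in the scene view are near (351,191) and (367.5,179). The guide screws are clear in the wrist view.

```bash
python3 - <<'E'
from h import *
w=dict(np.load('pics/w1.npz'));a=dict(np.load('pics/s1.npz'))
L=np.array([onz(w,u,v,.054)for u,v in((12.5,91),(22,119),(32,147),(41.5,174))]);R=np.array([onz(w,u,v,.054)for u,v in((79,83.5),(87,112),(95.5,140.5),(103.5,167.5))])
for q in(L,R):
    p=np.polyfit(q[:,0],q[:,1],1);print(np.degrees(np.arctan(p[0])));print(np.round(q*1000,1).tolist())
print('pairs mean',np.round((L+R)*500,1).tolist())
print('tail top corners',[np.round(onz(a,u,v,.0745)*1000,1) for u,v in((351.3,190.8),(367.5,178.8))])
print('mouth guide end',[np.round(onz(w,*p,.054)*1000,1) for p in((42.5,199.5),(102,194.5))])
E
```

```text
4.0496577217942225
[[695.1, 330.7, 54.0], [666.8, 329.0, 54.0], [637.2, 326.7, 54.0], [607.2, 324.5, 54.0]]
4.002743990335501
[[700.3, 259.4, 54.0], [671.9, 257.8, 54.0], [642.0, 255.5, 54.0], [612.3, 253.3, 54.0]]
pairs mean [[697.7, 295.0, 54.0], [669.4, 293.4, 54.0], [639.6, 291.1, 54.0], [609.7, 288.9, 54.0]]
tail top corners [array([530.7,  41.6,  74.5]), array([530.2, -16. ,  74.5])]
mouth guide end [array([577.7, 331.6,  54. ]), array([581.5, 261.9,  54. ])]
```

Request:
{"op": "move_arm", "data": {"linear": [[-0.03,0,0],[-0.06,0.001,0],[-0.099,0.002,-0.01],[-0.099,0.002,-0.05],[-0.099,0.002,-0.09]], "twist": [0,0,0,0,0], "grip": 0}}

```text
time: 5.88
tcp_pos: [0.5401, 0.0119, 0.1004]
eef_rot: [[1.0, -0.029, -0.002], [-0.029, -1.0, 0.0], [-0.002, 0.0, -1.0]]
contact_force: [-0.4, -0.7, -0.0]
width: 0.52
finger_force: 0.0
```

Request:
{"op": "move_arm", "data": {"linear": [[0,0,0],[0,0,0],[0,0,-0.02],[0,0,-0.04],[0,0,-0.053]], "twist": [0,0,0,0,0]}}

```text
time: 6.5
tcp_pos: [0.5427, 0.0118, 0.05]
eef_rot: [[1.0, -0.029, 0.001], [-0.029, -1.0, -0.0], [0.001, -0.0, -1.0]]
contact_force: [-0.7, -0.2, 0.2]
width: 0.996
finger_force: 0.0
```

Request:
{"op": "move_arm", "data": {"linear": [[0,0,0],[0,0,0],[0,0,0],[0,0,0],[0,0,0]], "twist": [0,0,0,0,0], "grip": 1}}

```text
time: 7.12
tcp_pos: [0.5426, 0.0118, 0.0499]
eef_rot: [[1.0, -0.029, 0.001], [-0.029, -1.0, -0.0], [0.001, -0.0, -1.0]]
contact_force: [-0.5, -0.5, 5.5]
width: 0.654
finger_force: 30.0
```

Request:
{"op": "move_arm", "data": {"linear": [[0,0,0.015],[0,0,0.045],[0,0,0.085],[0,0,0.12],[0,0,0.14]], "twist": [0,0,0,0,0]}}

```text
time: 7.75
tcp_pos: [0.5425, 0.0118, 0.1921]
eef_rot: [[1.0, -0.029, 0.002], [-0.029, -1.0, -0.0], [0.002, -0.0, -1.0]]
contact_force: [-0.1, -0.7, -1.1]
width: 0.654
finger_force: 30.0
```

Request:
{"op": "move_arm", "data": {"linear": [[-0.01,0.035,0],[-0.023,0.08,0],[-0.036,0.13,0],[-0.05,0.18,0],[-0.06,0.22,0]], "twist": [0.02,0.04,0.06,0.08,0.1]}}

```text
time: 8.38
tcp_pos: [0.4812, 0.2335, 0.1902]
eef_rot: [[0.997, 0.072, 0.0], [0.072, -0.997, 0.0], [0.0, -0.0, -1.0]]
contact_force: [0.1, -0.8, -1.7]
width: 0.655
finger_force: 30.0
```

Request:
{"op": "move_arm", "data": {"linear": [[-0.008,0.03,0],[-0.012,0.045,0],[-0.012,0.047,0],[-0.012,0.047,0],[-0.012,0.047,0]], "twist": [0,0,0,0,0]}}

```text
time: 9.0
tcp_pos: [0.4704, 0.278, 0.1895]
eef_rot: [[0.998, 0.07, -0.0], [0.07, -0.998, -0.0], [-0.0, 0.0, -1.0]]
contact_force: [0.3, -0.4, -1.2]
width: 0.658
finger_force: 30.0
```

```bash
python3 - <<'E'
from h import *
a=snap('scene','s2');b=snap('side','d2');w=snap('wrist','w2')
A,B,W=[cv2.imread(f'pics/{n}.png') for n in('s2','d2','w2')]
r=lambda i,x,y,w,h,k:cv2.resize(i[y:y+h,x:x+w],None,fx=k,fy=k,interpolation=cv2.INTER_CUBIC)
o=np.zeros((600,800,3),np.uint8)
o[:300,:400]=r(A,170,130,200,150,2);o[:300,400:]=r(B,335,170,133,100,3)[:300,:400]if 0 else r(B,335,170,200,150,2)
o[300:,:400]=r(W,160,0,320,240,1.25);cv2.imwrite('pics/c4.png',o);s=read_state();print(s['tcp_pos'],s['contact_force'],s['width'])
E
```

```text
[0.47034569 0.27831964 0.18938584] [ 0.34940563  0.06255781 -0.59770577] 0.6566111532579639
```

View pics/c4.png

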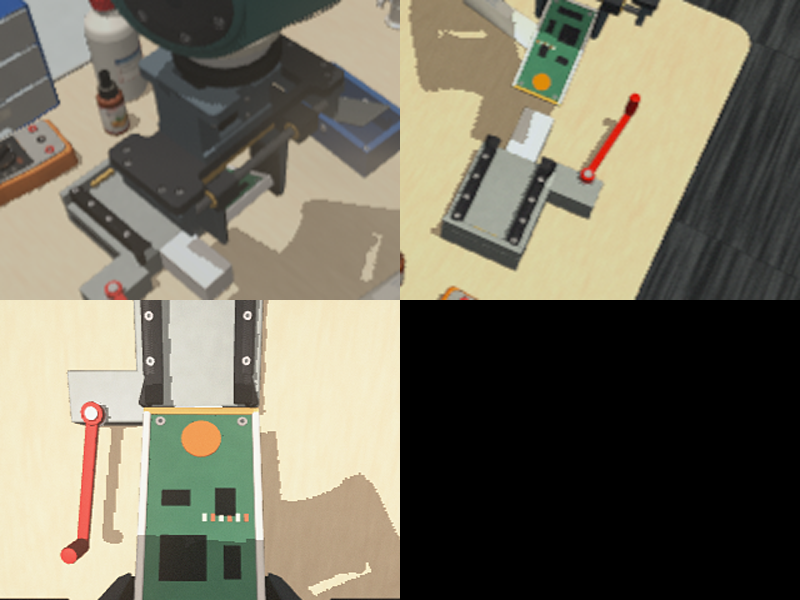

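The board is held by its tail with the nose down. In the wrist view the nose edge runs from (276,89) to (368,89), and in the side view from (391.5,213.5) to (415,222). The lever pin and post are also clear in the wrist view.

```bash
python3 - <<'E'
from h import *
w=dict(np.load('pics/w2.npz'));b=dict(np.load('pics/d2.npz'))
W=lambda x,y:(x/1.25+160,(y-300)/1.25)
for p,q in((W(145,411),(415,222)),(W(260,411),(391.5,213.5))):
    t,e=tri((w,*p),(b,*q));print('nose',np.round(t*1000,1),np.round(np.array(e)*1000,1))
L=[onz(w,*W(*p),.054) for p in((149,315),(150,361),(246,315),(246,361))];print(np.round(np.array(L)*1000,1).tolist())
print('mid',np.round((L[0]+L[2])*500,1),np.round((L[1]+L[3])*500,1))
print('pin',np.round(onz(w,*W(91,413),.048)*1000,1),'post',np.round(onz(w,*W(69,555),.080)*1000,1))
E
```

```text
nose [561.9 313.4 156.9] [0.6 0.6]
nose [566.4 255.2 154.4] [1.6 1.6]
[[637.5, 326.7, 54.0], [607.1, 325.0, 54.0], [642.4, 256.2, 54.0], [612.1, 253.1, 54.0]]
mid [639.9 291.5  54. ] [609.6 289.   54. ]
pin [567.7 371.   48. ] post [459.2 380.   80. ]
```

Request:
{"op": "move_arm", "data": {"linear": [[0,0.001,-0.025],[0,0.001,-0.055],[0,0.001,-0.08],[0,0.001,-0.095],[0,0.001,-0.1]], "twist": [0,0,0,0,0]}}

```text
time: 9.78
tcp_pos: [0.4701, 0.2796, 0.0889]
eef_rot: [[0.998, 0.071, -0.001], [0.071, -0.998, -0.0], [-0.001, 0.0, -1.0]]
contact_force: [0.3, -0.1, -1.0]
width: 0.655
finger_force: 30.0
```

Request:
{"op": "move_arm", "data": {"linear": [[0,0,-0.006],[0,0,-0.012],[0,0,-0.018],[0,0,-0.024],[0,0,-0.03]], "twist": [0,0,0,0,0]}}

```text
time: 10.4
tcp_pos: [0.4702, 0.2799, 0.0593]
eef_rot: [[0.997, 0.071, 0.0], [0.071, -0.997, 0.0], [0.0, -0.0, -1.0]]
contact_force: [-2.5, 0.5, 4.3]
width: 0.656
finger_force: 30.0
```

Request:
{"op": "move_arm", "data": {"linear": [[0,0,-0.006],[0,0,-0.012],[0,0,-0.018],[0,0,-0.023],[0,0,-0.026]], "twist": [0,0,0,0,0]}}

```text
time: 11.02
tcp_pos: [0.4701, 0.2798, 0.0331]
eef_rot: [[0.997, 0.071, -0.0], [0.071, -0.997, -0.0], [-0.0, 0.0, -1.0]]
contact_force: [-3.1, 0.9, 2.6]
width: 0.659
finger_force: 30.0
```

```bash
python3 - <<'E'
from h import *
a=snap('scene','s3');b=snap('side','d3');w=snap('wrist','w3')
A,B,W=[cv2.imread(f'pics/{n}.png') for n in('s3','d3','w3')]
r=lambda i,x,y,w,h,k:cv2.resize(i[y:y+h,x:x+w],None,fx=k,fy=k,interpolation=cv2.INTER_CUBIC)
o=np.zeros((600,800,3),np.uint8)
o[:300,:400]=r(A,190,170,133,100,3)[:300,:400]if 0 else r(A,170,150,200,150,2);o[:300,400:]=r(B,355,190,100,75,4)
o[300:,:400]=r(W,160,0,320,240,1.25);cv2.imwrite('pics/c5.png',o);s=read_state();print(s['tcp_pos'],s['contact_force'],s['width'])
E
```

```text
[0.47016357 0.27982342 0.03331377] [-0.70822183 -0.01477167  0.41475555] 0.6539369769752558
```

View pics/c5.png

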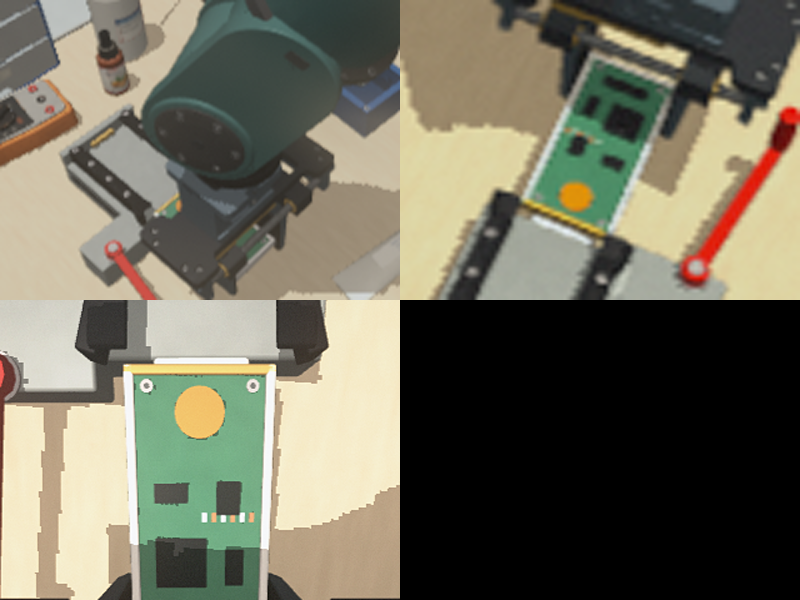

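The board lies nearly level on the landing with its nose edge at the mouth, crop (125–274, 368). I'll check how far the hinge block sticks out in front, for finger clearance.

```bash
python3 - <<'E'
from h import *
w=dict(np.load('pics/w3.npz'))
W=lambda x,y:(x/1.25+160,(y-300)/1.25)
def rk(p):
    d=p[:2]-[.5795,.2868];c,s=.9975,.0707;return np.round([(c*d[0]+s*d[1])*1000,(-s*d[0]+c*d[1])*1000],1)
for n,p,z in(('block front',(50,390),.036),('block inner corner',(97,388),.036),('base inner corner',(113,400),.0),('noseL',(125,366),.046),('noseR',(274,366),.046),('gL',(80,345),.054),('gR',(328,345),.054),('gLin',(127,360),.05),('gRin',(277,360),.05),('land',(155,360),.036)):
    print(n,rk(onz(w,*W(*p),z)))
print('tcp',rk(np.array(read_state()['tcp_pos'])))
E
```

```text
block front [-11.   63.5]
block inner corner [-10.2  43.8]
base inner corner [-10.3  45.2]
noseL [-3.9 29.9]
noseR [ -4.  -27.8]
gL [ 1.4 44.4]
gR [  1.3 -45.6]
gLin [-2.7 28.3]
gRin [ -2.7 -28.1]
land [ 0.4 19.3]
tcp [-109.6    0.8]
```

Request:
{"op": "move_arm", "data": {"linear": [[0,0,-0.002],[0,0,-0.004],[0,0,-0.005],[0.005,0.0003,-0.005],[0.01,0.0007,-0.005]], "twist": [0,0,0,0,0]}}

```text
time: 11.8
tcp_pos: [0.4807, 0.2806, 0.0285]
eef_rot: [[0.997, 0.071, 0.0], [0.071, -0.997, 0.0], [0.0, -0.0, -1.0]]
contact_force: [-1.5, 0.7, 1.4]
width: 0.655
finger_force: 30.0
```

Request:
{"op": "move_arm", "data": {"linear": [[0.006,0.0,0],[0.012,0.0003,0],[0.018,0.0007,0],[0.024,0.001,0],[0.03,0.0015,0]], "twist": [0,0,0,0,0]}}

```text
time: 12.42
tcp_pos: [0.5106, 0.2821, 0.0284]
eef_rot: [[0.997, 0.071, -0.0], [0.071, -0.997, 0.0], [-0.0, -0.0, -1.0]]
contact_force: [-1.9, -1.4, 0.8]
width: 0.657
finger_force: 30.0
```

Request:
{"op": "move_arm", "data": {"linear": [[0.007,0.0005,0],[0.014,0.001,0],[0.021,0.0015,0],[0.029,0.002,0],[0.036,0.0025,0]], "twist": [0,0,0,0,0]}}

```text
time: 13.05
tcp_pos: [0.5467, 0.2846, 0.0284]
eef_rot: [[0.997, 0.071, 0.0], [0.071, -0.997, 0.0], [0.0, -0.0, -1.0]]
contact_force: [-2.1, -0.7, 2.5]
width: 0.656
finger_force: 30.0
```

Request:
{"op": "move_arm", "data": {"linear": [[0,0,0],[0,0,0],[0,0,0],[0,0,0],[0,0,0.01]], "twist": [0,0,0,0,0], "grip": 0}}

```text
time: 13.68
tcp_pos: [0.5456, 0.2843, 0.0382]
eef_rot: [[0.997, 0.071, -0.001], [0.071, -0.997, -0.001], [-0.001, 0.0, -1.0]]
contact_force: [-0.7, -0.0, 0.3]
width: 0.997
finger_force: 0.0
```

Request:
{"op": "move_arm", "data": {"linear": [[0,0,0.02],[0,0,0.05],[-0.015,-0.001,0.05],[-0.03,-0.002,0.05],[-0.045,-0.003,0.05]], "twist": [0,0,0,0,0]}}

```text
time: 14.3
tcp_pos: [0.4995, 0.2812, 0.0879]
eef_rot: [[0.997, 0.071, -0.001], [0.071, -0.997, -0.001], [-0.001, 0.0, -1.0]]
contact_force: [0.7, 0.8, -0.8]
width: 1.003
finger_force: 0.0
```

Request:
{"op": "move_arm", "data": {"linear": [[0,0,0],[0,0,0],[0,0,0],[0,0,0],[0,0,0]], "twist": [0,0,0,0,0], "grip": 1}}

```text
time: 14.92
tcp_pos: [0.5013, 0.2815, 0.0884]
eef_rot: [[0.998, 0.071, -0.0], [0.071, -0.998, -0.0], [-0.0, 0.0, -1.0]]
contact_force: [0.1, 0.6, 0.2]
width: 0.484
finger_force: 0.0
```

```bash
python3 - <<'E'
from h import *
b=snap('side','d4');w=snap('wrist','w4')
B,W=[cv2.imread(f'pics/{n}.png') for n in('d4','w4')]
r=lambda i,x,y,w,h,k:cv2.resize(i[y:y+h,x:x+w],None,fx=k,fy=k,interpolation=cv2.INTER_CUBIC)
o=np.zeros((300,800,3),np.uint8)
o[:300,:400]=r(B,355,200,100,75,4);o[:,400:]=r(W,160,0,320,240,1.25)
cv2.imwrite('pics/c6.png',o);s=read_state();print(s['tcp_pos'],s['contact_force'],s['width'])
E
```

```text
[0.50124322 0.28151935 0.0883981 ] [-0.25698689  0.40757187  0.46040846] 0.3935978015132417
```

View pics/c6.png

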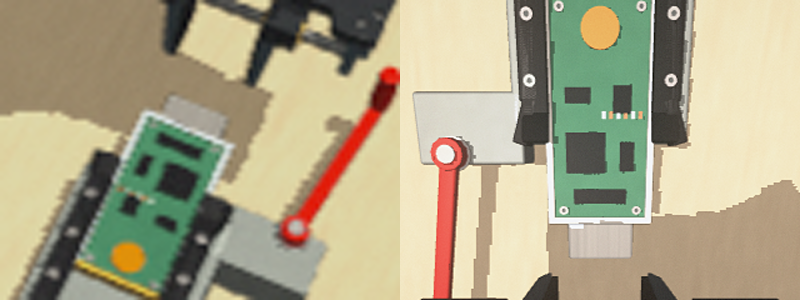

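The board sits straight between the guides with its tail about 45 mm outside the mouth. Next I push it in with shut fingers.

Request:
{"op": "move_arm", "data": {"linear": [[0,0,0],[0,0,0],[0,0,0],[0,0,-0.025],[0,0,-0.048]], "twist": [0,0,0,0,0]}}

```text
time: 15.65
tcp_pos: [0.5013, 0.2816, 0.04]
eef_rot: [[0.997, 0.071, 0.001], [0.071, -0.997, 0.0], [0.001, -0.0, -1.0]]
contact_force: [0.4, 0.3, -0.3]
width: 0.001
finger_force: 0.0
```

Request:
{"op": "move_arm", "data": {"linear": [[0.007,0.0005,0],[0.014,0.001,0],[0.021,0.0015,0],[0.028,0.002,0],[0.034,0.0025,0]], "twist": [0,0,0,0,0]}}

```text
time: 16.27
tcp_pos: [0.5357, 0.2841, 0.0408]
eef_rot: [[0.998, 0.071, 0.0], [0.071, -0.998, 0.0], [0.0, -0.0, -1.0]]
contact_force: [-2.1, 0.1, 0.6]
width: 0.007
finger_force: 0.8
```

Request:
{"op": "move_arm", "data": {"linear": [[0.007,0.0005,0],[0.014,0.001,0],[0.019,0.0013,0],[0.022,0.0016,0],[0.024,0.0017,0]], "twist": [0,0,0,0,0]}}

```text
time: 16.9
tcp_pos: [0.5592, 0.2857, 0.0404]
eef_rot: [[0.997, 0.071, -0.0], [0.071, -0.997, -0.0], [-0.0, 0.0, -1.0]]
contact_force: [-1.9, -0.4, 2.2]
width: 0.006
finger_force: 0.8
```

Request:
{"op": "move_arm", "data": {"linear": [[0.001,0,0],[0.002,0,0],[0.003,0,0],[0.004,0,0],[0.0045,0,0]], "twist": [0,0,0,0,0]}}

```text
time: 17.52
tcp_pos: [0.5637, 0.2858, 0.0404]
eef_rot: [[0.997, 0.071, 0.0], [0.071, -0.997, 0.0], [0.0, -0.0, -1.0]]
contact_force: [-0.6, -0.2, -0.6]
width: 0.006
finger_force: 0.4
```

Request:
{"op": "move_arm", "data": {"linear": [[0.0005,0,0],[0.001,0,0],[0.0015,0,0],[0.0015,0,0],[0.0015,0,0]], "twist": [0,0,0,0,0]}}

```text
time: 18.15
tcp_pos: [0.5642, 0.2857, 0.0403]
eef_rot: [[0.997, 0.071, -0.002], [0.071, -0.997, -0.0], [-0.002, 0.0, -1.0]]
contact_force: [-7.7, 1.8, 5.5]
width: 0.008
finger_force: 4.0
```

The board met the back wall at -7.7 N, so it is home. Now I retreat and plan the lever arc.

```bash
python3 - <<'E'
import numpy as np
H=np.array([.5675,.371])
def C(th,g=0.0205):
    t=np.radians(th);u=np.array([np.cos(t),np.sin(t)]);n=np.array([-u[1],u[0]]);return H+.110*u-g*n
ths=np.linspace(175,274.05,16)
print('pre',C(175,.032),'start',C(175))
for k in range(3):
    b=C(ths[5*k]); print([[*np.round(C(x)-b,3),0] for x in ths[5*k+1:5*k+6]],np.round(np.radians(ths[5*k+1:5*k+6]-ths[5*k]),3))
print(C(274.05),C(274.05,.06))
E
```

```text
pre [0.46070757 0.41246536] start [0.45970528 0.40100912]
[[np.float64(-0.003), np.float64(-0.013), 0], [np.float64(-0.004), np.float64(-0.025), 0], [np.float64(-0.004), np.float64(-0.038), 0], [np.float64(-0.002), np.float64(-0.051), 0], [np.float64(0.001), np.float64(-0.064), 0]] [0.115 0.23  0.346 0.461 0.576]
[[np.float64(0.005), np.float64(-0.012), 0], [np.float64(0.01), np.float64(-0.023), 0], [np.float64(0.018), np.float64(-0.034), 0], [np.float64(0.026), np.float64(-0.044), 0], [np.float64(0.036), np.float64(-0.053), 0]] [0.115 0.23  0.346 0.461 0.576]
[[np.float64(0.01), np.float64(-0.008), 0], [np.float64(0.022), np.float64(-0.014), 0], [np.float64(0.033), np.float64(-0.019), 0], [np.float64(0.046), np.float64(-0.023), 0], [np.float64(0.059), np.float64(-0.025), 0]] [0.115 0.23  0.346 0.461 0.576]
[0.55482016 0.25982684] [0.5154188  0.25703707]
```

Request:
{"op": "move_arm", "data": {"linear": [[-0.02,-0.001,0],[-0.03,-0.001,0.03],[-0.05,0.01,0.08],[-0.075,0.05,0.11],[-0.095,0.1,0.11]], "twist": [0,0,-0.05,-0.1,-0.15]}}

```text
time: 18.77
tcp_pos: [0.4709, 0.3874, 0.1536]
eef_rot: [[0.997, -0.082, 0.004], [-0.082, -0.997, 0.003], [0.004, -0.003, -1.0]]
contact_force: [0.3, -0.1, -0.7]
width: 0.003
finger_force: 0.0
```

Request:
{"op": "move_arm", "data": {"linear": [[-0.009,0.029,0],[-0.009,0.029,0],[-0.009,0.029,-0.04],[-0.009,0.029,-0.08],[-0.009,0.029,-0.093]], "twist": [0,0,0,0,0]}}

```text
time: 19.4
tcp_pos: [0.4606, 0.4131, 0.0554]
eef_rot: [[0.997, -0.08, -0.002], [-0.08, -0.997, -0.002], [-0.002, 0.002, -1.0]]
contact_force: [0.9, 0.4, 0.9]
width: 0.006
finger_force: 0.0
```

Request:
{"op": "move_arm", "data": {"linear": [[0,0,0],[0,-0.004,0],[-0.001,-0.008,0],[-0.001,-0.011,0],[-0.001,-0.014,0]], "twist": [0,0,0,0,0]}}

```text
time: 20.02
tcp_pos: [0.4603, 0.4006, 0.0578]
eef_rot: [[0.997, -0.079, 0.0], [-0.079, -0.997, 0.0], [0.0, -0.0, -1.0]]
contact_force: [0.4, 0.2, 0.9]
width: 0.002
finger_force: 0.0
```

Request:
{"op": "move_arm", "data": {"linear": [[-0.003,-0.013,0],[-0.004,-0.025,0],[-0.004,-0.038,0],[-0.002,-0.051,0],[0.001,-0.064,0]], "twist": [0.115,0.23,0.346,0.461,0.576]}}

```text
time: 20.65
tcp_pos: [0.4612, 0.3363, 0.0576]
eef_rot: [[0.877, 0.48, 0.0], [0.48, -0.877, 0.0], [0.0, -0.0, -1.0]]
contact_force: [-0.4, 0.9, 1.6]
width: 0.005
finger_force: 0.3
```

Request:
{"op": "move_arm", "data": {"linear": [[0.005,-0.012,0],[0.01,-0.023,0],[0.018,-0.034,0],[0.026,-0.044,0],[0.036,-0.053,0]], "twist": [0.115,0.23,0.346,0.461,0.576]}}

```text
time: 21.28
tcp_pos: [0.4973, 0.2833, 0.0575]
eef_rot: [[0.474, 0.88, -0.0], [0.88, -0.474, -0.0], [-0.0, -0.0, -1.0]]
contact_force: [-0.2, 0.1, -0.2]
width: 0.01
finger_force: 0.4
```

Request:
{"op": "move_arm", "data": {"linear": [[0.01,-0.008,0],[0.022,-0.014,0],[0.033,-0.019,0],[0.044,-0.023,0],[0.053,-0.025,0]], "twist": [0.115,0.23,0.346,0.461,0.576]}}

```text
time: 21.9
tcp_pos: [0.5504, 0.2584, 0.0575]
eef_rot: [[-0.082, 0.997, -0.0], [0.997, 0.082, -0.0], [-0.0, -0.0, -1.0]]
contact_force: [0.8, -0.5, 0.8]
width: 0.006
finger_force: 0.4
```

Request:
{"op": "move_arm", "data": {"linear": [[0.0015,0,0],[0.003,0,0],[0.0045,0,0],[0.006,0.0005,0],[0.007,0.0005,0]], "twist": [0,0,0,0,0]}}

```text
time: 22.52
tcp_pos: [0.5572, 0.2593, 0.0574]
eef_rot: [[-0.078, 0.997, -0.0], [0.997, 0.078, -0.0], [-0.0, -0.0, -1.0]]
contact_force: [-0.2, 0.2, -0.3]
width: 0.005
finger_force: 0.3
```

Request:
{"op": "move_arm", "data": {"linear": [[0.001,0,0],[0.002,0,0],[0.003,0,0],[0.0035,0,0],[0.004,0,0]], "twist": [0,0,0,0,0]}}

```text
time: 23.15
tcp_pos: [0.5597, 0.2591, 0.0571]
eef_rot: [[-0.078, 0.997, -0.003], [0.997, 0.078, -0.001], [-0.0, -0.003, -1.0]]
contact_force: [-12.1, 1.5, 6.9]
width: 0.006
finger_force: 6.4
```

Firm stop. Next I back off, lift clear and look.

Request:
{"op": "move_arm", "data": {"linear": [[-0.01,0,0],[-0.03,0,0],[-0.05,-0.02,0.04],[-0.06,-0.06,0.08],[-0.06,-0.11,0.12]], "twist": [0,0,0,0,0]}}

```text
time: 23.78
tcp_pos: [0.4993, 0.1498, 0.1774]
eef_rot: [[-0.08, 0.997, -0.0], [0.997, 0.08, -0.0], [-0.0, -0.0, -1.0]]
contact_force: [-0.3, -0.3, 0.8]
width: 0.006
finger_force: 0.0
```

Request:
{"op": "move_arm", "data": {"linear": [[0,-0.04,0],[0,-0.08,0.01],[0,-0.12,0.02],[0,-0.16,0.03],[0,-0.18,0.03]], "twist": [0,0,0,0,0], "grip": 0}}

```text
time: 24.4
tcp_pos: [0.5005, -0.0308, 0.207]
eef_rot: [[-0.077, 0.997, 0.001], [0.997, 0.077, -0.0], [-0.0, 0.001, -1.0]]
contact_force: [-0.7, -0.2, 0.2]
width: 0.522
finger_force: 0.0
```

```bash
python3 - <<'E'
from h import *
a=snap('scene','s5');b=snap('side','d5')
A,B=[cv2.imread(f'pics/{n}.png') for n in('s5','d5')]
r=lambda i,x,y,w,h,k:cv2.resize(i[y:y+h,x:x+w],None,fx=k,fy=k,interpolation=cv2.INTER_CUBIC)
cv2.imwrite('pics/c7.png',np.hstack([r(A,190,195,100,100,4),r(B,355,215,100,100,4)]))
E
```

```text
(no output)
```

View pics/c7.png

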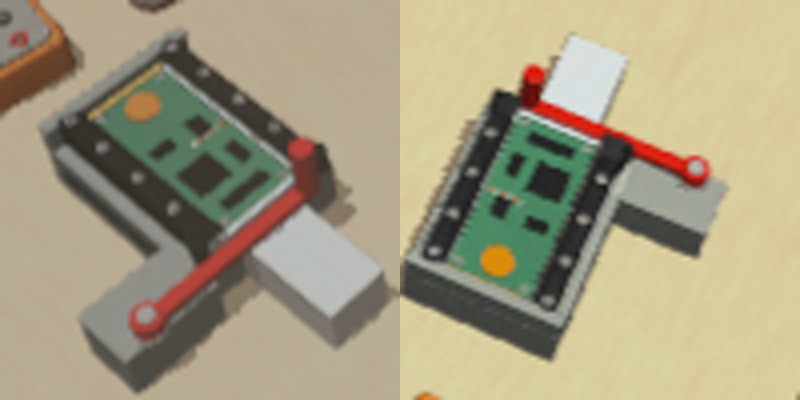

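Both views show the board at the back wall, components up, with the lever shut across the mouth and the arm clear. I'll hand it in.

```bash
python3 -c "
from station import *
print(finish_job())"
```

```text
the job is handed in; nothing more can be done
None
```

The job is handed in: the board is fully home in the guides with the brass end first and components up, the red lever is shut across the mouth, and the arm has let go and touches nothing (about 24 s used); I kept clear of the grease tube, note pad and torch but did not check them afterwards.

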